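# Thread the amber napkin ring on its bar and put it back on the stand

## Robot

A 7-joint arm with a two-finger parallel gripper is mounted at the origin on the work surface. World frame = base frame: x ahead of the robot, y to its left, z up, the work surface at z = 0. Lengths are in m, angles in rad, forces in N, time in s.
With the tool pointing down it reaches from about 0.4 to 0.85 m from the base axis. Payload 10.4 kg.
Tool frame: the origin (TCP) lies where the fingers leave the gripper's body, on its centre line; the fingertips stand 70 mm ahead of it and the grasp point (between the pads) lies r.grip_depth ahead of it (r.grip_depth is the distance from the TCP to the grasp point, in m); z points along the fingers, y is the direction in which the jaws open and shut (so a half turn about z gives the same grasp; the last joint's range is limited). The gripper opens to 87 mm and grips with 3 to 60 N. Pads are 19 mm wide; open, the fingers measure 117 mm over their backs; the gripper's body (75 mm by 190 mm) begins 51 mm behind the grasp point.
Start: joints at [-1.372, 0.332, -0.065, 1.46, 0.022, 1.35, -0.088], TCP at [0.137, 0.61, 0.292] pointing down, gripper open.
Joint ranges: [-2.6, 2.6], [-0.5, 2.12], [-1.47, 1.34], [0.16, 2.42], [-1.27, 4.41], [0.06, 2.06], [-2.6, 2.6]. Speed limits (rad/s): [2.22, 2.22, 2.79, 2.79, 3.14, 3.14, 3.14].

## Interface

Orientations are given as a unit quaternion [x, y, z, w].
In Python, from bench import monitor, viewer, workorder, nets, r gives the robot as it stands.
- The arm moves only by the tool drive_tool, never from a script. Its argument "plan" is a list of rows, each an object of numbers: "rx", "ry", "rz": the turn, a rotation vector about the tool's x, y, z in units of 360 degrees (1.0 is 360 degrees); "x", "y", "z": the shift along the tool's x, y, z in units of 1000 mm (1.0 is 1000 mm); "fingers": the opening, from 0 (shut) to 1 (fully open). In form: [{"rx": .., "ry": .., "rz": .., "x": .., "y": .., "z": .., "fingers": ..}, ...]. A call has 1 to 12 rows; each row is the pose to reach, as a shift and turn from the pose commanded when the call began, along the tool's axes at that moment, turning the shorter way round; what a row does not reach only later rows make up. A row lasts 1/8 s, in which the tool goes at most 62.5 mm and 10.7 degrees, less where a joint would pass 70% of its speed; a pose out of reach is approached as far as the arm can. A call with a number of a shift or a turn outside -1 to 1 is refused whole. A call with a gripper value outside its range is refused whole. The fingers move at their own pace and stop on an object; "squeeze" is the grip in N (left out, the last holds). Time passes only in rows, so rows that repeat a pose let the fingers close. It gives the time, the measured TCP pose, the force and the opening at its end, in the units of the state.
- monitor.read_state(): the state, without advancing time (a new reading comes with each control period).
- viewer.camera(name): name is "side" or "top"; returns a dict with "color" (384x512x3 uint8, red, green, blue), "depth" (384x512 float32, m along the optical axis (not along the pixel's ray), 0 where there is no reading), "camera_matrix" (3x3 intrinsics, pixels), "xyz" and "rotation" of the camera in the world. Camera axes: x right, y down, z forward; pixel columns grow to the right and rows downward; lengths in m; the calibration is good to about 2 mm. A picture is of the moment at which its call begins.
- workorder.close_job(): hands the job in, once; it reports no verdict.
Trained networks look in the newest picture that a camera, given by its name, has taken for a name from the list of things; names that differ only in an ending like _2 or _b are one class to them, and where a whole thing is asked for, a point or a joint stands for the part that bears it (a point fixed in the world has none). Each returns a list of dicts, best first, with "confidence" (0 to 1); they miss things now and then, are a little off and sometimes report something else, mostly with a low value. They report only what shows in the picture. A call takes as long as a camera call. They do not tell look-alikes from the thing itself.
- nets.find_in(label, camera): "centre" ([x, y, z] in m, in world coordinates, good to about 4 mm: the middle of the surface that is visible of it).
- nets.regions_of(label, camera): "region" (384x512 bool, what is visible of it).
The state is a dict: "time": time; "joint_positions": joint angles; "joint_vel": joint speeds; "joint_torque": joint torques, N m; "ee_pos": TCP position; "eef_rot": TCP orientation; "ft_force": force on the tool from outside, world axes, zero at the start; "torque": the same for the moment, N m; "width": finger opening in m.
Only numpy, scipy, OpenCV 4.12 (cv2) and the standard library are available. Lean on these libraries where they do the work, as an engineer would, in place of code of your own. Each camera call takes 0.05 s, during which the arm holds its last target.

## Task

Take the bar off its wooden stand, push one end of it through the hole of the amber napkin ring and lift the ring with it, without the fingers touching the ring. Then lay the bar back level in both forks of the stand, so that the amber ring hangs on it between the two forks, and let go. Leave the blue ring where it stands.

Things in the scene. Friction and masses are not known exactly. Their poses are not given: they have to be found in the camera images.
- bar_mid (a point): Middle of the loose bar, 120 g: a straight round dark steel rod 10 mm thick, 244 mm long, with a yellow square grip sleeve (16 x 16 mm, 36 mm long) at its middle. The point is on the rod's axis, in the centre of the sleeve; x runs along the rod; both ends are alike. It starts level in the forks of the stand, free to be lifted straight up.
- amber_ring_mid (a point): Loose translucent amber napkin ring, about 80 g: a square block 62 x 62 mm, 30 mm long, with a round 41 mm hole right through its length. It stands on a flat side, so the hole runs level, roughly away from the robot (up to 17 degrees off). The point is the middle of the hole, 31 mm above the table; its x axis runs along the hole, z up.
- blue_ring_mid (a point): Centre of a blue napkin ring of the same size and shape as the amber one (axes likewise). It is to be left alone.
- stand_seat (a point): Fixed wooden stand, 230 x 80 mm base, 12 mm thick. The point: midway between its forks, on the bar's axis when seated (85 mm above the table); x along the bar, z up. V forks, open upwards, at x = -92 and +92 mm, 8 mm thick, 40 mm wide at the mouth 25 mm above the point, sides at 60 degrees. The ring hangs between sleeve and either fork (x 18 to 88 mm), centre 16 mm below the bar's axis.
Things that resemble listed ones, but are neither listed nor needed, are in the scene too. Of the things that look like the part that bears amber_ring_mid, the smaller one is meant. There is more than one size of the part that bears bar_mid; the job needs the middle-sized.

How it is judged:
By the outcome, as a careful person would: the job done as asked, in the order asked, and still so for the second after the job is handed in, with the robot touching nothing.
It also fails if it takes over 58 s, if anything falls off the work surface, if the arm or the gripper's body presses on something with over 40 N, if the wrist force passes 120 N, or if a joint passes its speed limit or range.

## Working session

There is one attempt and no reset: what is moved stays moved. The work goes in short steps, Python scripts to look and compute and a tool call to move; the robot and the scene stay as the last step left them, time stands still between calls to the robot, and variables do not carry over. Pictures are saved under pics/ and viewed, and the job is handed in when it is done.

Besides the shell and the picture viewer there is one more tool, called after "Emit:" as name([rows], argument=value, ...), one row to a line, values as JSON. drive_tool: Moves the arm, as the interface text tells. Its arguments: {"type":"object","properties":{"plan":{"type":"array","items":{"type":"object","properties":{"rx":{"type":"number","minimum":-1,"maximum":1},"ry":{"type":"number","minimum":-1,"maximum":1},"rz":{"type":"number","minimum":-1,"maximum":1},"x":{"type":"number","minimum":-1,"maximum":1},"y":{"type":"number","minimum":-1,"maximum":1},"z":{"type":"number","minimum":-1,"maximum":1},"fingers":{"type":"number"}}}},"squeeze":{"type":"number"}},"required":["plan"]}

```bash
ls; mkdir -p pics; python3 - <<'E'
from bench import monitor, viewer, workorder, nets, r
import cv2,numpy as np
print(r.grip_depth); print(monitor.read_state())
for c in ("side","top"):
    d=viewer.camera(c); cv2.imwrite(f"pics/{c}0.png",cv2.resize(d["color"][:,:,::-1],(768,576)))
    print(c,d["camera_matrix"],d["xyz"],d["rotation"])
    for l in ("bar_mid","amber_ring_mid","blue_ring_mid","stand_seat"):
        try: print(l,[(np.round(q["centre"],4).tolist(),round(q["confidence"],2)) for q in nets.find_in(l,c)])
        except Exception as e: print(l,e)
E
```

```text
pics
0.051
{'time': 0.0, 'joint_positions': array([-1.37158611,  0.33289888, -0.06470584,  1.46092183,  0.02157175,
        1.34989556, -0.08849279]), 'joint_vel': array([-4.09579306e-04, -7.54024598e-05,  1.54259188e-03, -1.43569390e-04,
       -7.90782759e-04, -4.24137290e-04,  2.12497790e-03]), 'joint_torque': array([-3.10656933e-04, -6.23257113e+01,  2.43219431e-02, -3.89898705e+01,
       -6.14335947e-02,  3.98307235e-02,  1.48925697e-04]), 'ee_pos': array([0.13742574, 0.60941682, 0.29144631]), 'eef_rot': array([ 1.10664401e-01,  9.93857575e-01, -7.12140371e-04, -6.14334792e-05]), 'ft_force': array([ 0.10834048, -0.57310804, -0.20844454]), 'torque': array([-0.01193863,  0.0103273 ,  0.01076509]), 'width': 0.08696464068952123}
side [[485.927464     0.         257.01780024]
 [  0.         485.927464   195.31927585]
 [  0.           0.           1.        ]] [0.31634981 0.90576781 0.82014662] [-0.08676698  0.90275545 -0.4190111   0.0439749 ]
bar_mid [([0.4268, 0.3934, 0.0104], 0.8), ([0.2819, -0.3024, 0.0154], 0.76), ([0.5425, 0.2253, 0.0909], 0.68)]
amber_ring_mid [([0.6378, -0.0271, 0.0519], 0.84), ([0.6207, 0.1195, 0.0841], 0.71)]
blue_ring_mid [([0.6522, -0.246, 0.0426], 0.72)]
stand_seat [([0.5447, 0.2357, 0.0145], 0.84)]
top [[351.10528806   0.         248.59334257]
 [  0.         351.10528806 188.78350098]
 [  0.           0.           1.        ]] [0.3266738  0.0539218  0.92260186] [ 0.71278834 -0.69614556  0.06185456 -0.05906058]
bar_mid [([0.2817, -0.3109, 0.0164], 0.77), ([0.5403, 0.2193, 0.0868], 0.67), ([0.4259, 0.3869, 0.0064], 0.56)]
amber_ring_mid [([0.6264, 0.0839, 0.0852], 0.79), ([0.6367, -0.0497, 0.0655], 0.55)]
blue_ring_mid [([0.54, 0.2162, 0.013], 0.67), ([0.6548, -0.2688, 0.0581], 0.61)]
stand_seat [([0.5401, 0.2134, 0.0122], 0.63)]
```

View pics/side0.png

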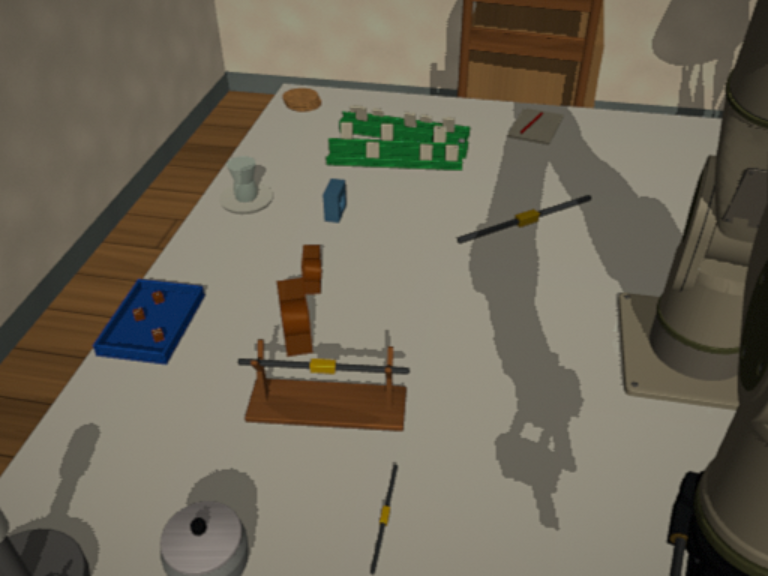

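View pics/top0.png

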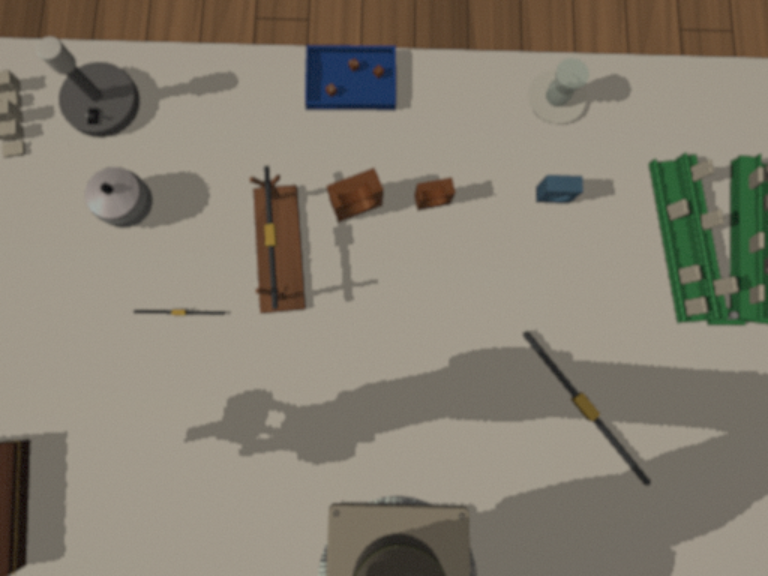

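Bars: small on the table (side ~385,515), on the stand (322,366), large (527,217); the one on the stand is the middle-sized. Amber candidates: the bigger (295,317) and the smaller (312,268); the smaller is meant. I'll check with a close crop and measure.

```bash
cat > h.py <<'E'
from bench import monitor, viewer, workorder, nets, r
import cv2,numpy as np
from scipy.spatial.transform import Rotation as R
def cloud(d):
    K=d["camera_matrix"];z=d["depth"];v,u=np.mgrid[:384,:512]
    p=np.stack([(u-K[0,2])/K[0,0]*z,(v-K[1,2])/K[1,1]*z,z],-1)
    q=p@rot(d).T+d["xyz"]; q[z==0]=np.nan; return q
def rot(d):
    a=np.array(d["rotation"]); return a if a.shape==(3,3) else R.from_quat(a).as_matrix()
def onplane(d,uv,h):
    uv=np.atleast_2d(uv);K=d["camera_matrix"]
    p=np.c_[(uv[:,0]-K[0,2])/K[0,0],(uv[:,1]-K[1,2])/K[1,1],np.ones(len(uv))]@rot(d).T
    return d["xyz"]+p*((h-d["xyz"][2])/p[:,2])[:,None]
def proj(d,P):
    c=(np.atleast_2d(P)-d["xyz"])@rot(d); K=d["camera_matrix"]
    return np.c_[c[:,0]/c[:,2]*K[0,0]+K[0,2],c[:,1]/c[:,2]*K[1,1]+K[1,2]]
def crop(d,name,u0,v0,u1,v1,s=6,interp=cv2.INTER_CUBIC):
    cv2.imwrite(name,cv2.resize(d["color"][v0:v1,u0:u1,::-1],None,fx=s,fy=s,interpolation=interp))
E
python3 - <<'E'
from h import *
for c in ("side","top"):
    d=viewer.camera(c); P=cloud(d)
    for l in ("bar_mid","amber_ring_mid","blue_ring_mid","stand_seat"):
        for q in nets.regions_of(l,c):
            m=q["region"]; p=P[m]; p=p[~np.isnan(p[:,0])]
            if len(p)<5: continue
            vs,us=np.nonzero(m)
            (ctr,sz,an)=cv2.minAreaRect((p[:,:2]*1000).astype(np.float32))
            print(c,l,round(q["confidence"],2),len(p),"uv",us.min(),us.max(),vs.min(),vs.max(),"rect",np.round(ctr,1),np.round(sz,1),round(an,1),"z",np.round(np.percentile(p[:,2],[2,50,98]),3))
    if c=="top": crop(d,"pics/topc.png",160,100,310,210,5)
    else: crop(d,"pics/sidec.png",150,150,280,290,4)
E
```

```text
side bar_mid 0.87 479 uv 306 394 130 161 rect [ 283.6 -316.9] [316.5  42.1] 37.3 z [-0.     0.013  0.021]
side bar_mid 0.7 571 uv 159 273 239 249 rect [547.9 182.9] [241.4 102. ] 4.7 z [0.078 0.088 0.094]
side bar_mid 0.63 310 uv 247 265 310 382 rect [424.7 390.7] [ 12. 160.] 2.3 z [-0.     0.008  0.012]
side amber_ring_mid 0.73 866 uv 185 207 186 236 rect [630.   89.3] [41.7 90.8] 23.1 z [0.007 0.082 0.088]
side amber_ring_mid 0.71 441 uv 201 215 162 195 rect [643.8 -53.3] [ 38.3 243.3] 16.5 z [-0.001  0.05   0.064]
side blue_ring_mid 0.58 381 uv 216 231 119 148 rect [ 656.1 -276. ] [33.6 80.2] 1.8 z [0.002 0.043 0.063]
side stand_seat 0.88 3292 uv 164 271 227 287 rect [551.5 210.4] [242.4 113.3] 6.0 z [0.003 0.011 0.099]
side stand_seat 0.25 378 uv 216 230 119 148 rect [ 657.9 -271.3] [70.8 36.6] 88.5 z [0.001 0.043 0.064]
top bar_mid 0.88 465 uv 176 184 111 204 rect [546.9 228.5] [236.5  28.6] 6.4 z [0.011 0.089 0.094]
top bar_mid 0.68 17 uv 115 123 207 208 rect [426.8 388.2] [ 2.9 20.9] 1.4 z [0.009 0.011 0.013]
top bar_mid 0.62 773 uv 349 432 221 321 rect [ 285.2 -310.2] [309.9  24.6] 38.6 z [-0.001  0.015  0.022]
top amber_ring_mid 0.9 454 uv 276 302 118 139 rect [655.5 -48.9] [53.9 63.6] 12.5 z [0.003 0.06  0.064]
top amber_ring_mid 0.74 926 uv 218 256 112 147 rect [651.8  86.6] [ 76.7 103.2] 23.2 z [0.001 0.085 0.089]
top blue_ring_mid 0.91 528 uv 357 389 116 135 rect [ 661.3 -286.2] [38.4 93.8] 7.2 z [0.002 0.059 0.064]
top stand_seat 0.73 2100 uv 168 203 117 207 rect [552.1 223.4] [240.5  80.5] 6.4 z [0.008 0.012 0.102]
```

View pics/topc.png

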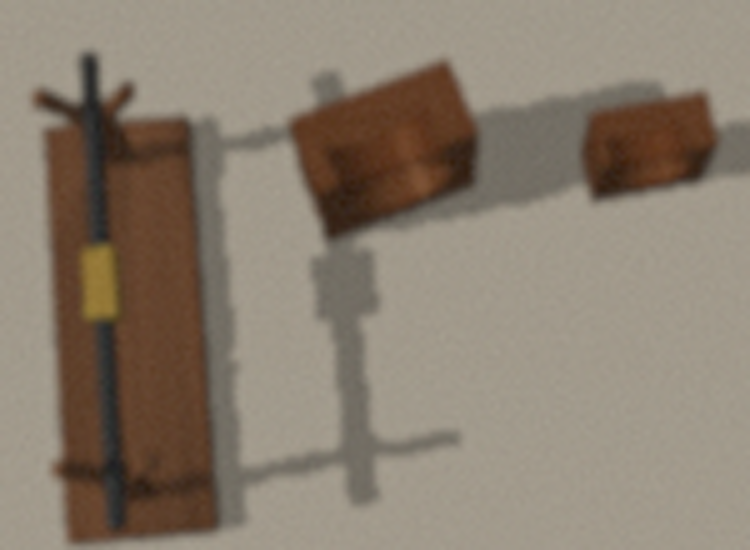

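View pics/sidec.png

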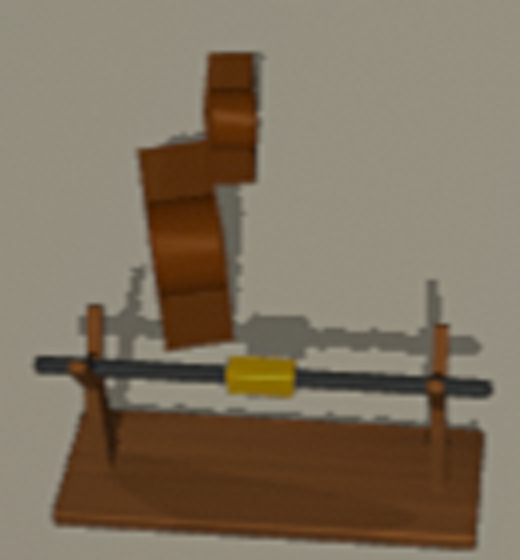

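```bash
python3 - <<'E'
from h import *
for c in ("side","top"):
    d=viewer.camera(c); P=cloud(d)
    for l,zlo,zhi in (("bar_mid",.08,.1),("amber_ring_mid",.055,.068),("amber_ring_mid",.078,.095),("blue_ring_mid",.055,.068),("stand_seat",.005,.017)):
        for q in nets.regions_of(l,c):
            m=q["region"]; p=P[m]; p=p[~np.isnan(p[:,0])]
            p=p[(p[:,2]>zlo)&(p[:,2]<zhi)]
            if len(p)<25: continue
            (ctr,sz,an)=cv2.minAreaRect((p[:,:2]*1000).astype(np.float32))
            mu=p.mean(0);w,V=np.linalg.eigh(np.cov((p-mu)[:,:2].T));a=V[:,1]
            t=(p[:,:2]-mu[:2])@a
            print(c,l,len(p),"rect",np.round(ctr,1),np.round(sz,1),round(an,1),"mean",np.round(mu,4),"dir",np.round(np.degrees(np.arctan2(a[1],a[0])),1),"t",np.round([t.min(),t.max()],4))
E
```

```text
side bar_mid 551 rect [544.6 222.6] [241.   20.5] 4.6 mean [0.5425 0.2254 0.0878] dir -173.6 t [-0.1223  0.1188]
side amber_ring_mid 75 rect [614. 127.] [41.4  7.3] 25.7 mean [0.6144 0.1274 0.0618] dir -157.0 t [-0.0202  0.0213]
side amber_ring_mid 197 rect [641.  -49.3] [30.1 67.4] 12.4 mean [ 0.6405 -0.0464  0.0608] dir 102.8 t [-0.0367  0.0308]
side amber_ring_mid 482 rect [630.5  87.8] [41.9 92.3] 23.0 mean [0.6288 0.0925 0.0857] dir 112.9 t [-0.0512  0.0412]
side blue_ring_mid 145 rect [ 656.4 -269.6] [68.7 33.1] 89.4 mean [ 0.6549 -0.2681  0.0604] dir 90.4 t [-0.0358  0.0331]
side stand_seat 2853 rect [543.4 222.9] [229.3  85.6] 7.0 mean [0.5405 0.2277 0.0112] dir -173.2 t [-0.1169  0.1122]
top bar_mid 405 rect [546.  222.1] [237.4  16.3] 8.5 mean [0.5467 0.222  0.0897] dir -173.5 t [-0.118   0.1194]
top amber_ring_mid 288 rect [645.  -51.2] [30.8 62.2] 13.1 mean [ 0.6439 -0.0509  0.0613] dir 102.7 t [-0.0317  0.0306]
top amber_ring_mid 31 rect [614.5  82.3] [23.3 89.9] 7.8 mean [0.6153 0.0823 0.0626] dir 109.5 t [-0.0461  0.042 ]
top amber_ring_mid 576 rect [632.7  86.8] [43.  86.8] 23.3 mean [0.6318 0.0865 0.0862] dir 113.2 t [-0.0435  0.0432]
top blue_ring_mid 289 rect [ 659.6 -272.2] [31.8 63.4] 0.3 mean [ 0.6588 -0.2716  0.0607] dir 87.2 t [-0.0326  0.0313]
top stand_seat 1877 rect [547.3 222.5] [231.   80.2] 7.3 mean [0.5448 0.2183 0.0118] dir -172.3 t [-0.1184  0.1125]
```

The smaller amber ring (top crop, right) measures 62 x 30 mm with its top at 61 mm, so it is the right one. The bar on the stand is about 240 mm long. I'll refine the sleeve position with a colour mask and work out the first move.

```bash
cat >> h.py <<'E'
def move(target_gp,yaw_y_deg,base=None,pitch=0):
    """target grasp point world; direction of tool y (deg); tool pointing down -> row numbers"""
    s=monitor.read_state(); p=s["ee_pos"];Rc=R.from_quat(s["eef_rot"])
    if base is not None: p,Rc=base
    y=np.array([np.cos(np.radians(yaw_y_deg)),np.sin(np.radians(yaw_y_deg)),0]);z=np.array([0,0,-1.]);x=np.cross(y,z)
    Rt=R.from_matrix(np.c_[x,y,z])
    tcp=np.array(target_gp)-r.grip_depth*z
    dp=Rc.inv().apply(tcp-p); dr=(Rc.inv()*Rt).as_rotvec()/(2*np.pi)
    print("shift",np.round(dp,4),"rot",np.round(dr,4))
E
python3 - <<'E'
from h import *
for c in ("top","side"):
    d=viewer.camera(c)
    hsv=cv2.cvtColor(d["color"],cv2.COLOR_RGB2HSV)
    m=cv2.inRange(hsv,(20,120,90),(35,255,255))
    n,l,st,ce=cv2.connectedComponentsWithStats(m)
    for i in range(1,n):
        if st[i,4]>15: print(c,st[i],ce[i],onplane(d,ce[i],.093),onplane(d,ce[i],.085))
move([.545,.2235,.19],96.5)
move([.545,.2235,.087],96.5)
E
```

```text
top [177 149   7  15  96] [179.85416667 156.48958333] [[0.54584333 0.22139141 0.093     ]] [[0.54795682 0.22300635 0.085     ]]
top [114 207  10   3  26] [118.80769231 207.92307692] [[0.41669064 0.3587826  0.093     ]] [[0.41755869 0.36172243 0.085     ]]
top [384 263  15  17 121] [390.91735537 271.14049587] [[ 0.28507293 -0.28082566  0.093     ]] [[ 0.28467177 -0.28405369  0.085     ]]
side [345 139  14   8  54] [351.44444444 142.37037037] [[ 0.28344168 -0.19919348  0.093     ]] [[ 0.28307962 -0.21135016  0.085     ]]
side [206 239  18  11 168] [214.71428571 243.61309524] [[0.54408922 0.23039945 0.093     ]] [[0.54659479 0.22296911 0.085     ]]
side [253 337   7  13  63] [256.14285714 342.6984127 ] [[0.41383363 0.44437189 0.093     ]] [[0.41490613 0.43929565 0.085     ]]
shift [-0.4825 -0.2871  0.0512] rot [ 0.     -0.     -0.0534]
shift [-0.4825 -0.2871  0.1542] rot [ 0.     -0.     -0.0534]
```

Emit:
drive_tool([
  {"x":-0.482,"y":-0.288,"z":0.051,"rz":-0.0534,"fingers":1},
  {"x":-0.482,"y":-0.288,"z":0.051,"rz":-0.0534,"fingers":1},
  {"x":-0.482,"y":-0.288,"z":0.051,"rz":-0.0534,"fingers":1},
  {"x":-0.482,"y":-0.288,"z":0.051,"rz":-0.0534,"fingers":1},
  {"x":-0.482,"y":-0.288,"z":0.051,"rz":-0.0534,"fingers":1},
  {"x":-0.482,"y":-0.288,"z":0.051,"rz":-0.0534,"fingers":1},
  {"x":-0.482,"y":-0.288,"z":0.051,"rz":-0.0534,"fingers":1},
  {"x":-0.482,"y":-0.288,"z":0.051,"rz":-0.0534,"fingers":1},
  {"x":-0.482,"y":-0.288,"z":0.051,"rz":-0.0534,"fingers":1},
  {"x":-0.482,"y":-0.288,"z":0.051,"rz":-0.0534,"fingers":1},
  {"x":-0.482,"y":-0.288,"z":0.051,"rz":-0.0534,"fingers":1},
  {"x":-0.482,"y":-0.288,"z":0.051,"rz":-0.0534,"fingers":1},
])

```text
validation failed for argument at $.pl...
```

```bash
python3 - <<'E'
from h import *
move([.546,.2225,.086],96.5)
s=monitor.read_state();print(s["ft_force"],s["joint_positions"])
E
```

```text
shift [-0.4837 -0.2878  0.1552] rot [ 0.     -0.     -0.0534]
[ 0.7139811  -0.05766691 -0.22392256] [-1.3716211   0.33221891 -0.06469746  1.46014508  0.02159831  1.3498998
 -0.08851373]
```

Emit:
drive_tool([
  {"rx":0,"ry":0,"rz":-0.0534,"x":-0.482,"y":-0.288,"z":0.051,"fingers":1.0},
])

```text
time: 1.82
ee_pos: [0.1787, 0.5687, 0.2863]
eef_rot: [0.012, 1.0, 0.001, -0.001]
ft_force: [1.8, -0.7, 0.6]
width: 0.087
```

```bash
python3 - <<'E'
from h import *
move([.546,.2225,.19],96.5)
E
```

```text
shift [-0.3758 -0.3371  0.0442] rot [ 0.0002 -0.0003 -0.022 ]
```

Emit:
drive_tool([
  {"rx":0,"ry":0,"rz":-0.022,"x":-0.37,"y":-0.335,"z":0.044,"fingers":1},
  {"rx":0,"ry":0,"rz":-0.022,"x":-0.37,"y":-0.335,"z":0.044,"fingers":1},
  {"rx":0,"ry":0,"rz":-0.022,"x":-0.37,"y":-0.335,"z":0.044,"fingers":1},
  {"rx":0,"ry":0,"rz":-0.022,"x":-0.37,"y":-0.335,"z":0.044,"fingers":1},
  {"rx":0,"ry":0,"rz":-0.022,"x":-0.37,"y":-0.335,"z":0.044,"fingers":1},
  {"rx":0,"ry":0,"rz":-0.022,"x":-0.37,"y":-0.335,"z":0.044,"fingers":1},
  {"rx":0,"ry":0,"rz":-0.022,"x":-0.37,"y":-0.335,"z":0.044,"fingers":1},
  {"rx":0,"ry":0,"rz":-0.022,"x":-0.37,"y":-0.335,"z":0.044,"fingers":1},
  {"rx":0,"ry":0,"rz":-0.022,"x":-0.37,"y":-0.335,"z":0.044,"fingers":1},
  {"rx":0,"ry":0,"rz":-0.022,"x":-0.37,"y":-0.335,"z":0.044,"fingers":1},
  {"rx":0,"ry":0,"rz":-0.022,"x":-0.37,"y":-0.335,"z":0.044,"fingers":1},
  {"rx":0,"ry":0,"rz":-0.022,"x":-0.37,"y":-0.335,"z":0.044,"fingers":1},
])

```text
time: 3.32
ee_pos: [0.5402, 0.2205, 0.2428]
eef_rot: [-0.053, 0.999, 0.0, 0.0]
ft_force: [0.9, -0.8, 0.2]
width: 0.0875
```

```bash
python3 - <<'E'
from h import *
move([.546,.2225,.086],96.5)
s=monitor.read_state();print(s["ft_force"],s["joint_positions"],s["time"])
E
```

```text
shift [-0.006   0.0013  0.1058] rot [ 0.0001  0.     -0.0012]
[ 0.88129483 -0.76198675  0.22033652] [-0.67754126  0.27182293  0.25268098  1.65561357 -0.07197792  1.2229035
  1.26735435] 3.325
```

Emit:
drive_tool([
  {"rx":0,"ry":0,"rz":-0.001,"x":-0.006,"y":0.001,"z":0.04,"fingers":1},
  {"rx":0,"ry":0,"rz":-0.001,"x":-0.006,"y":0.001,"z":0.07,"fingers":1},
  {"rx":0,"ry":0,"rz":-0.001,"x":-0.006,"y":0.001,"z":0.09,"fingers":1},
  {"rx":0,"ry":0,"rz":-0.001,"x":-0.006,"y":0.001,"z":0.106,"fingers":1},
  {"rx":0,"ry":0,"rz":-0.001,"x":-0.006,"y":0.001,"z":0.106,"fingers":1},
])

```text
time: 3.95
ee_pos: [0.546, 0.2211, 0.1357]
eef_rot: [-0.055, 0.998, -0.0, -0.001]
ft_force: [-0.3, 0.7, 0.1]
width: 0.0871
```

```bash
python3 - <<'E'
from h import *
d=viewer.camera("side"); crop(d,"pics/s1.png",150,150,300,290,5)
d=viewer.camera("top"); crop(d,"pics/t1.png",130,80,280,220,5)
E
```

```text
(no output)
```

View pics/s1.png

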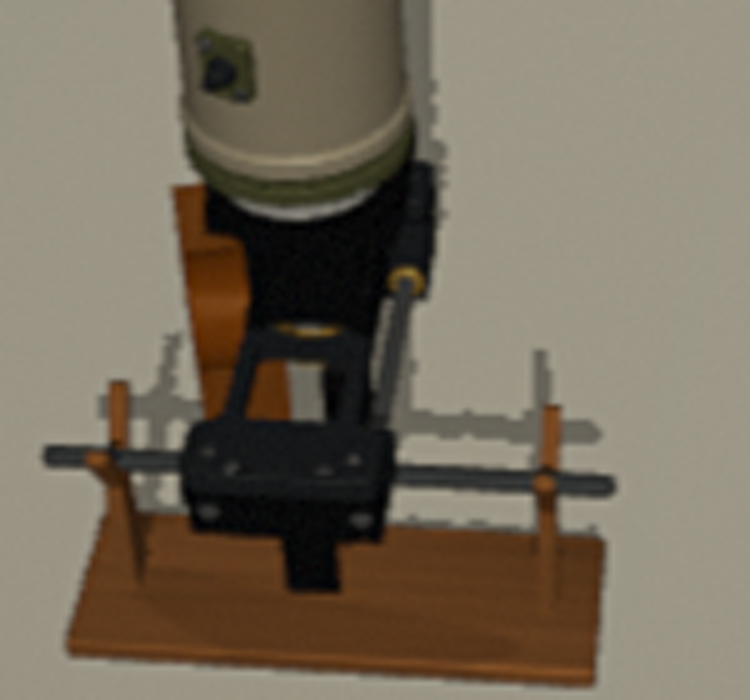

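The finger (313,560) straddles the bar's middle between the forks (118 and 550). Now close.

Emit:
drive_tool([
  {"rx":0,"ry":0,"rz":0,"x":0,"y":0,"z":0,"fingers":0},
  {"rx":0,"ry":0,"rz":0,"x":0,"y":0,"z":0,"fingers":0},
  {"rx":0,"ry":0,"rz":0,"x":0,"y":0,"z":0,"fingers":0},
  {"rx":0,"ry":0,"rz":0,"x":0,"y":0,"z":0,"fingers":0},
  {"rx":0,"ry":0,"rz":0,"x":0,"y":0,"z":0,"fingers":0},
  {"rx":0,"ry":0,"rz":0,"x":0,"y":0,"z":0,"fingers":0},
  {"rx":0,"ry":0,"rz":0,"x":0,"y":0,"z":0,"fingers":0},
  {"rx":0,"ry":0,"rz":0,"x":0,"y":0,"z":0,"fingers":0},
], squeeze=45)

```text
time: 5.05
ee_pos: [0.5466, 0.2214, 0.1366]
eef_rot: [-0.055, 0.998, 0.0, 0.0]
ft_force: [-0.7, 1.7, -0.5]
width: 0.0154
```

```bash
python3 - <<'E'
from h import *
s=monitor.read_state();print(s)
E
```

```text
{'time': 5.05, 'joint_positions': array([-0.65773709,  0.39148769,  0.23859132,  1.74199181, -0.10684341,
        1.02034925,  1.30048854]), 'joint_vel': array([-0.00124488,  0.00042241, -0.01416747, -0.00189551, -0.01569864,
       -0.0037576 , -0.00060159]), 'joint_torque': array([  5.13666362, -58.91038656,   9.16743457, -32.05079198,
         1.8765521 ,   0.74919563,  -0.06258745]), 'ee_pos': array([0.54656684, 0.22141205, 0.13661522]), 'eef_rot': array([-5.51091492e-02,  9.98480257e-01,  3.96407697e-04,  2.81609602e-05]), 'ft_force': array([-0.70192308,  1.67234736, -0.48343731]), 'torque': array([ 0.21612756,  0.06241234, -0.00236198]), 'width': 0.01535844690520015}
```

Emit:
drive_tool([
  {"rx":0,"ry":0,"rz":0,"x":0,"y":0,"z":-0.02,"fingers":0},
  {"rx":0,"ry":0,"rz":0,"x":0,"y":0,"z":-0.05,"fingers":0},
  {"rx":0,"ry":0,"rz":0,"x":0,"y":0,"z":-0.09,"fingers":0},
  {"rx":0,"ry":0,"rz":0,"x":0,"y":0,"z":-0.12,"fingers":0},
  {"rx":0,"ry":0,"rz":0,"x":0,"y":0,"z":-0.12,"fingers":0},
])

```text
time: 5.68
ee_pos: [0.5476, 0.2212, 0.259]
eef_rot: [-0.055, 0.998, 0.001, 0.002]
ft_force: [0.2, 0.1, -0.7]
width: 0.0153
```

```bash
python3 - <<'E'
from h import *
d=viewer.camera("side"); crop(d,"pics/s2.png",140,130,290,270,5)
P=cloud(d)
for q in nets.regions_of("bar_mid","side"):
    p=P[q["region"]];p=p[~np.isnan(p[:,0])]; p=p[p[:,2]>.15]
    if len(p)>20:
        u,s,v=np.linalg.svd(p-p.mean(0)); t=(p-p.mean(0))@v[0]; print(p.mean(0),v[0],t.min(),t.max())
a=np.radians(12.7)
for k in (.152,):
    g=np.array([.643,-.050,0])-k*np.array([np.cos(a),np.sin(a),0]); print(g)
    move([g[0],g[1],.2],102.7)
E
```

```text
[0.52891893 0.22344329 0.2091905 ] [-0.99368555 -0.11207677 -0.00527511] -0.13692837440390979 0.10342344753643955
[ 0.49471875 -0.08341662  0.        ]
shift [ 0.0847 -0.2967  0.005 ] rot [-0.     -0.0001 -0.0178]
```

View pics/s2.png

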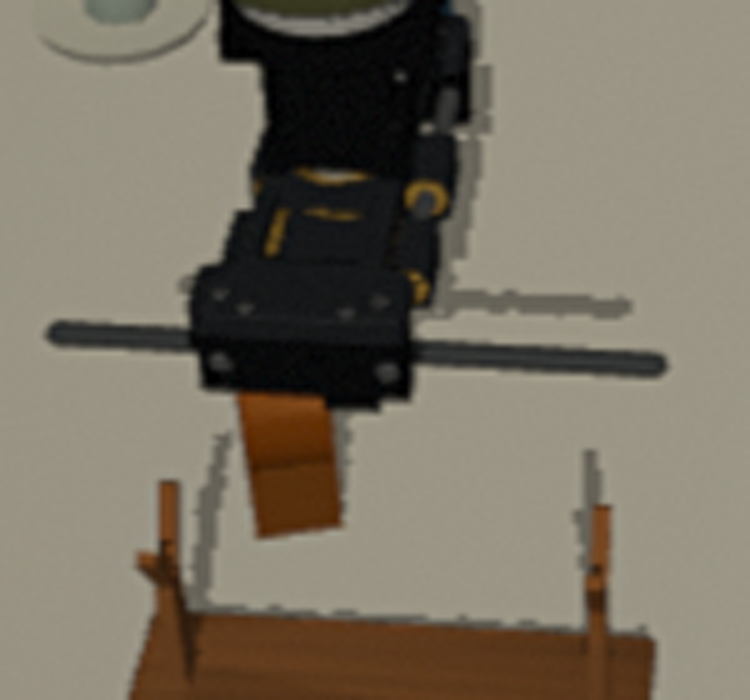

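The bar is held level, clear of the forks, with its ends at (50,330) and (660,365). Next I move to the pre-insertion point.

Emit:
drive_tool([
  {"rx":0,"ry":0,"rz":-0.018,"x":0.014,"y":-0.05,"z":0,"fingers":0},
  {"rx":0,"ry":0,"rz":-0.018,"x":0.028,"y":-0.1,"z":0,"fingers":0},
  {"rx":0,"ry":0,"rz":-0.018,"x":0.042,"y":-0.15,"z":0,"fingers":0},
  {"rx":0,"ry":0,"rz":-0.018,"x":0.056,"y":-0.2,"z":0,"fingers":0},
  {"rx":0,"ry":0,"rz":-0.018,"x":0.07,"y":-0.25,"z":0,"fingers":0},
  {"rx":0,"ry":0,"rz":-0.018,"x":0.085,"y":-0.28,"z":0.005,"fingers":0},
  {"rx":0,"ry":0,"rz":-0.018,"x":0.085,"y":-0.297,"z":0.005,"fingers":0},
  {"rx":0,"ry":0,"rz":-0.018,"x":0.085,"y":-0.297,"z":0.005,"fingers":0},
  {"rx":0,"ry":0,"rz":-0.018,"x":0.085,"y":-0.297,"z":0.005,"fingers":0},
])

```text
time: 6.9
ee_pos: [0.4946, -0.0825, 0.2509]
eef_rot: [-0.112, 0.994, 0.0, -0.001]
ft_force: [1.2, -0.1, -1.6]
width: 0.0154
```

```bash
python3 - <<'E'
from h import *
a=np.radians(12.7)
g=np.array([.643,-.050,0])-.152*np.array([np.cos(a),np.sin(a),0])
move([g[0],g[1],.037],102.7)
s=monitor.read_state();print(s["ft_force"],s["joint_positions"])
d=viewer.camera("top"); crop(d,"pics/t3.png",200,90,330,210,5)
P=cloud(d)
for l,zl,zh in (("amber_ring_mid",.055,.068),("bar_mid",.15,.3)):
  for q in nets.regions_of(l,"top"):
    p=P[q["region"]];p=p[~np.isnan(p[:,0])];p=p[(p[:,2]>zl)&(p[:,2]<zh)]
    if len(p)>20: print(l,len(p),cv2.minAreaRect((p[:,:2]*1000).astype(np.float32)),p.mean(0))
E
```

```text
shift [-1.000e-04 -1.000e-03  1.629e-01] rot [ 0.0001 -0.0002  0.0004]
[ 1.1823056  -0.10666291 -1.55092759] [-0.34970591  0.08140446  0.44890148  1.85871259 -0.03778957  1.21104536
  1.90631675]
amber_ring_mid 31 ((615.4110717773438, 86.7499008178711), (94.69571685791016, 33.898231506347656), 89.54584503173828) [0.61749959 0.08281703 0.06207717]
amber_ring_mid 244 ((643.57666015625, -47.00530242919922), (30.19691276550293, 53.43242645263672), 13.14643383026123) [ 0.64272406 -0.04690672  0.0611539 ]
bar_mid 200 ((507.9880676269531, -78.53800964355469), (206.98703002929688, 9.857771873474121), 12.657181739807129) [ 0.49729752 -0.07981248  0.20262478]
```

View pics/t3.png

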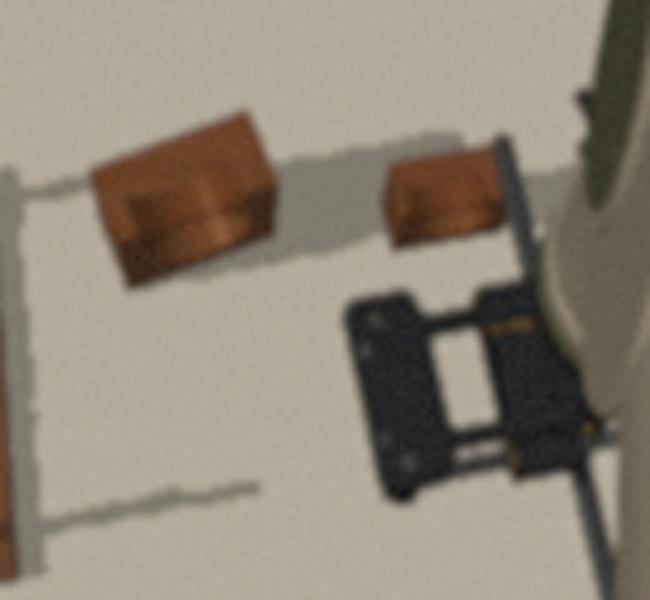

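Emit:
drive_tool([
  {"rx":0,"ry":0,"rz":0,"x":0,"y":-0.003,"z":0.04,"fingers":0},
  {"rx":0,"ry":0,"rz":0,"x":0,"y":-0.003,"z":0.08,"fingers":0},
  {"rx":0,"ry":0,"rz":0,"x":0,"y":-0.003,"z":0.12,"fingers":0},
  {"rx":0,"ry":0,"rz":0,"x":0,"y":-0.003,"z":0.145,"fingers":0},
  {"rx":0,"ry":0,"rz":0,"x":0,"y":-0.003,"z":0.162,"fingers":0},
  {"rx":0,"ry":0,"rz":0,"x":0,"y":-0.003,"z":0.163,"fingers":0},
  {"rx":0,"ry":0,"rz":0,"x":0,"y":-0.003,"z":0.163,"fingers":0},
])

```text
time: 7.92
ee_pos: [0.4961, -0.0865, 0.0894]
eef_rot: [-0.111, 0.994, -0.0, 0.001]
ft_force: [-0.3, 0.6, -1.5]
width: 0.0157
```

```bash
python3 - <<'E'
from h import *
d=viewer.camera("top"); crop(d,"pics/t4.png",240,100,330,210,6)
P=cloud(d)
for l,zl,zh in (("amber_ring_mid",.055,.068),("bar_mid",.025,.05)):
  for q in nets.regions_of(l,"top"):
    p=P[q["region"]];p=p[~np.isnan(p[:,0])];p=p[(p[:,2]>zl)&(p[:,2]<zh)]
    if len(p)>20: print(l,len(p),cv2.minAreaRect((p[:,:2]*1000).astype(np.float32)),p.mean(0))
d=viewer.camera("side"); crop(d,"pics/s4.png",170,120,270,220,6)
a=np.radians(12.7)
g=np.array([.643,-.050,0])-.056*np.array([np.cos(a),np.sin(a),0])
move([g[0],g[1],.037],102.7)
E
```

```text
amber_ring_mid 282 ((645.2263793945312, -51.17021179199219), (31.3215274810791, 62.07680130004883), 12.770758628845215) [ 0.64414534 -0.05092187  0.06120391]
amber_ring_mid 32 ((615.0662841796875, 87.02728271484375), (94.6906967163086, 34.719966888427734), 89.06419372558594) [0.61529598 0.08737269 0.06229548]
shift [-0.0955  0.0031  0.0015] rot [-0.      0.0002  0.0002]
```

View pics/t4.png

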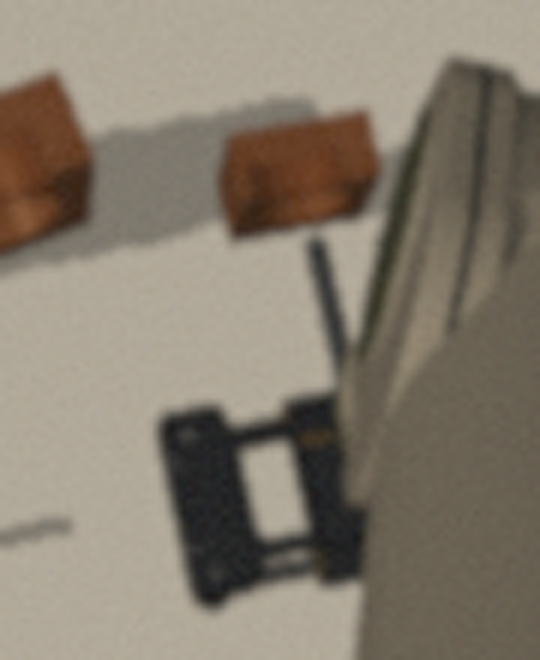

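View pics/s4.png

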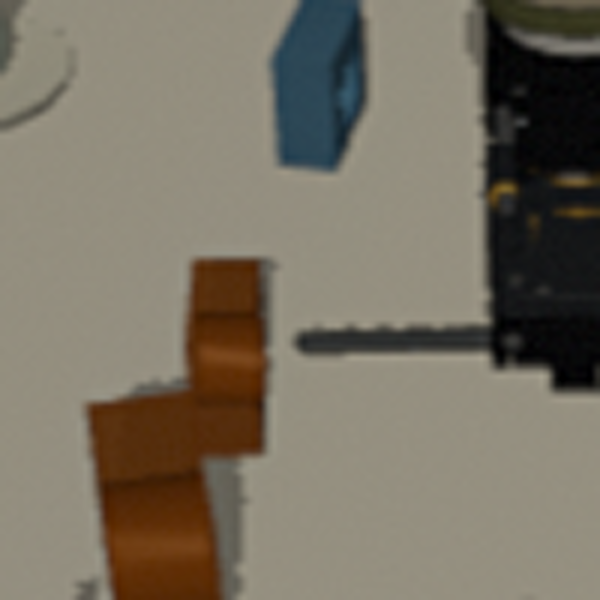

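```bash
python3 - <<'E'
from h import *
d=viewer.camera("top")
g=onplane(d,[[240+318/6-.5,100+250/6-.5],[240+342/6-.5,100+350/6-.5]],.041); print(g)
# extrapolate to ring
e=g[0]-g[1]; print(g[0]+e*((.6435-g[0][0])/e[0]), np.degrees(np.arctan2(e[1],e[0])))
d=viewer.camera("side"); print(onplane(d,[[170+300/6,120+341/6]],.038),onplane(d,[[170+480/6,120+340/6]],.038))
E
```

```text
[[ 0.60806015 -0.05950959  0.041     ]
 [ 0.56345252 -0.06995461  0.041     ]]
[ 0.6435     -0.05121123  0.041     ] 13.178565300380498
[[ 0.61045051 -0.05793893  0.038     ]] [[ 0.53347023 -0.07315935  0.038     ]]
```

The bar's line passes through the ring's centre to about 1 mm. Now insert.

Emit:
drive_tool([
  {"rx":0,"ry":0,"rz":0,"x":-0.015,"y":0,"z":0,"fingers":0},
  {"rx":0,"ry":0,"rz":0,"x":-0.03,"y":0,"z":0,"fingers":0},
  {"rx":0,"ry":0,"rz":0,"x":-0.045,"y":0,"z":0,"fingers":0},
  {"rx":0,"ry":0,"rz":0,"x":-0.06,"y":0,"z":0,"fingers":0},
  {"rx":0,"ry":0,"rz":0,"x":-0.06,"y":0,"z":0,"fingers":0},
])

```text
time: 8.85
ee_pos: [0.555, -0.0728, 0.0884]
eef_rot: [-0.112, 0.994, -0.0, 0.0]
ft_force: [0.3, -0.8, -1.2]
width: 0.0156
```

```bash
python3 - <<'E'
from h import *
d=viewer.camera("side"); crop(d,"pics/s5.png",170,120,270,220,6)
P=cloud(d)
d=viewer.camera("top"); crop(d,"pics/t5.png",210,80,310,180,6)
P=cloud(d)
for l,zl,zh in (("amber_ring_mid",.055,.068),):
  for q in nets.regions_of(l,"top"):
    p=P[q["region"]];p=p[~np.isnan(p[:,0])];p=p[(p[:,2]>zl)&(p[:,2]<zh)]
    if len(p)>20: print(l,len(p),cv2.minAreaRect((p[:,:2]*1000).astype(np.float32)),p.mean(0))
E
```

```text
amber_ring_mid 153 ((641.8997192382812, -38.253662109375), (30.923519134521484, 35.67360305786133), 11.695549964904785) [ 0.64153127 -0.03643091  0.06127157]
amber_ring_mid 33 ((614.07861328125, 88.42741394042969), (92.15217590332031, 34.790008544921875), 88.3380355834961) [0.61540209 0.08730669 0.06234627]
```

View pics/s5.png

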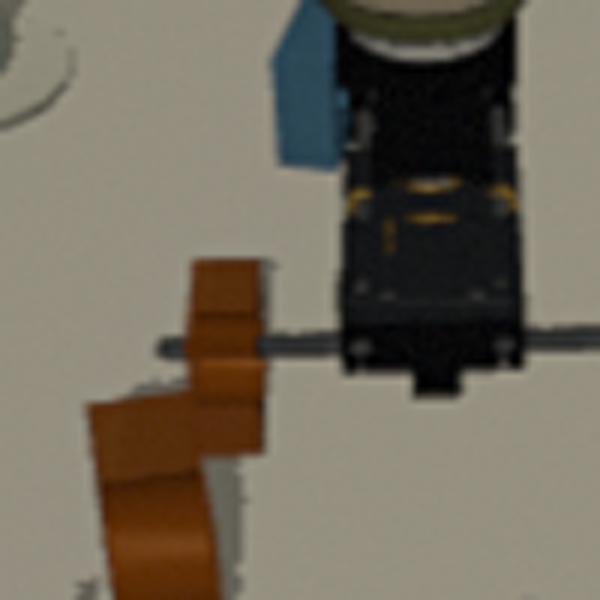

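View pics/t5.png

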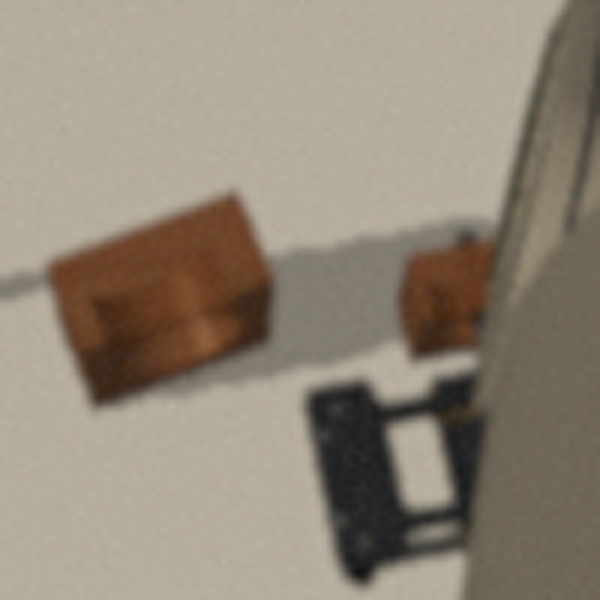

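The tip is through the hole (side 165,348) and the ring hasn't moved. I'll go deeper, then lift slowly.

Emit:
drive_tool([
  {"rx":0,"ry":0,"rz":0,"x":-0.015,"y":0,"z":0,"fingers":0},
  {"rx":0,"ry":0,"rz":0,"x":-0.028,"y":0,"z":0,"fingers":0},
  {"rx":0,"ry":0,"rz":0,"x":-0.035,"y":0,"z":0,"fingers":0},
  {"rx":0,"ry":0,"rz":0,"x":-0.035,"y":0,"z":0,"fingers":0},
  {"rx":0,"ry":0,"rz":0,"x":-0.035,"y":0,"z":-0.004,"fingers":0},
  {"rx":0,"ry":0,"rz":0,"x":-0.035,"y":0,"z":-0.008,"fingers":0},
  {"rx":0,"ry":0,"rz":0,"x":-0.035,"y":0,"z":-0.012,"fingers":0},
  {"rx":0,"ry":0,"rz":0,"x":-0.035,"y":0,"z":-0.018,"fingers":0},
  {"rx":0,"ry":0,"rz":0,"x":-0.035,"y":0,"z":-0.026,"fingers":0},
  {"rx":0,"ry":0,"rz":0,"x":-0.035,"y":0,"z":-0.034,"fingers":0},
  {"rx":0,"ry":0,"rz":0,"x":-0.035,"y":0,"z":-0.04,"fingers":0},
  {"rx":0,"ry":0,"rz":0,"x":-0.035,"y":0,"z":-0.04,"fingers":0},
])

```text
time: 10.5
ee_pos: [0.5884, -0.0655, 0.1292]
eef_rot: [-0.111, 0.994, 0.0, 0.001]
ft_force: [-0.5, -1.0, -3.0]
width: 0.0155
```

```bash
python3 - <<'E'
from h import *
d=viewer.camera("side"); crop(d,"pics/s6.png",150,110,270,220,6)
print(monitor.read_state())
E
```

```text
{'time': 10.55, 'joint_positions': array([-0.30601918,  0.42256244,  0.41872323,  1.75010644, -0.19835243,
        1.01036205,  1.98000287]), 'joint_vel': array([ 0.00142863,  0.00614364, -0.00220006,  0.00580667, -0.00036022,
       -0.00274783,  0.00027597]), 'joint_torque': array([ 1.97561318e-02, -5.96880305e+01,  7.91164309e+00, -3.44101954e+01,
        7.62862433e-02,  4.77518979e-02, -1.32528960e-02]), 'ee_pos': array([ 0.58813901, -0.06546492,  0.12872195]), 'eef_rot': array([-1.11397867e-01,  9.93775874e-01,  5.52026031e-05,  1.57695760e-04]), 'ft_force': array([-0.76992546, -0.29181536, -1.95004724]), 'torque': array([-0.00103547,  0.08993158, -0.02740919]), 'width': 0.015438792976880647}
```

View pics/s6.png

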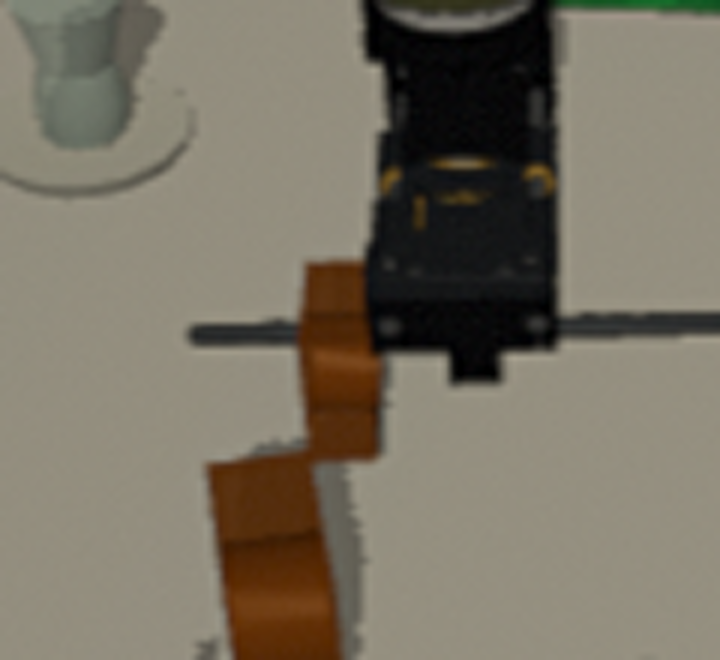

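The ring hangs on the bar, clear of the fingers. I'll raise it gently.

Emit:
drive_tool([
  {"rx":0,"ry":0,"rz":0,"x":0,"y":0,"z":-0.008,"fingers":0},
  {"rx":0,"ry":0,"rz":0,"x":0,"y":0,"z":-0.02,"fingers":0},
  {"rx":0,"ry":0,"rz":0,"x":0,"y":0,"z":-0.035,"fingers":0},
  {"rx":0,"ry":0,"rz":0,"x":0,"y":0,"z":-0.055,"fingers":0},
  {"rx":0,"ry":0,"rz":0,"x":0,"y":0,"z":-0.075,"fingers":0},
  {"rx":0,"ry":0,"rz":0,"x":0,"y":0,"z":-0.095,"fingers":0},
  {"rx":0,"ry":0,"rz":0,"x":0,"y":0,"z":-0.11,"fingers":0},
  {"rx":0,"ry":0,"rz":0,"x":0,"y":0,"z":-0.12,"fingers":0},
  {"rx":0,"ry":0,"rz":0,"x":0,"y":0,"z":-0.12,"fingers":0},
])

```text
time: 11.68
ee_pos: [0.5883, -0.0655, 0.2492]
eef_rot: [-0.111, 0.994, 0.0, 0.001]
ft_force: [0.2, -0.1, -2.5]
width: 0.0156
```

```bash
python3 - <<'E'
from h import *
d=viewer.camera("side"); crop(d,"pics/s7.png",150,80,270,200,5)
move([.5466,.2214,.2],96.3)
P=cloud(d)
for q in nets.regions_of("amber_ring_mid","side"):
    p=P[q["region"]];p=p[~np.isnan(p[:,0])]
    print(len(p),p.mean(0),np.percentile(p,[3,97],axis=0))
E
```

```text
shift [-0.0231  0.2889 -0.0025] rot [ 0.    -0.     0.018]
438 [ 0.63667858 -0.03226683  0.19026474] [[ 0.62182961 -0.07400171  0.15281666]
 [ 0.6532677  -0.01708291  0.21347576]]
921 [0.62218478 0.10908445 0.06324415] [[0.59697844 0.05324992 0.00446237]
 [0.6552144  0.13475035 0.08838625]]
```

View pics/s7.png

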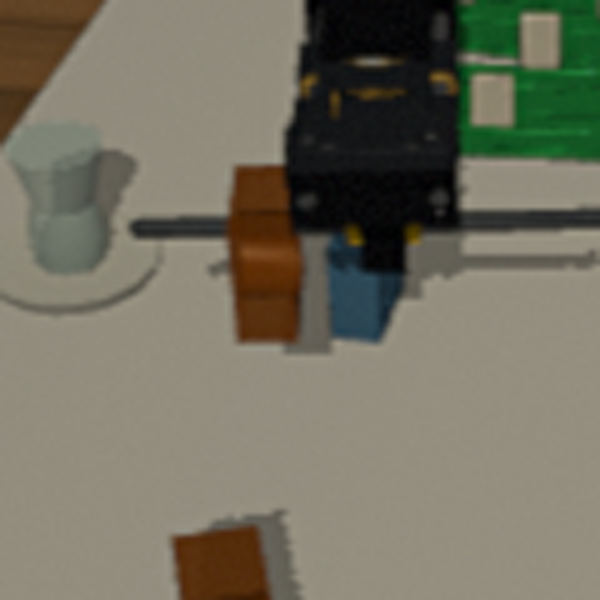

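Emit:
drive_tool([
  {"rx":0,"ry":0,"rz":0.001,"x":-0.001,"y":0.008,"z":-0.002,"fingers":0},
  {"rx":0,"ry":0,"rz":0.002,"x":-0.002,"y":0.024,"z":-0.002,"fingers":0},
  {"rx":0,"ry":0,"rz":0.004,"x":-0.004,"y":0.048,"z":-0.002,"fingers":0},
  {"rx":0,"ry":0,"rz":0.006,"x":-0.006,"y":0.08,"z":-0.002,"fingers":0},
  {"rx":0,"ry":0,"rz":0.008,"x":-0.009,"y":0.115,"z":-0.002,"fingers":0},
  {"rx":0,"ry":0,"rz":0.01,"x":-0.012,"y":0.15,"z":-0.002,"fingers":0},
  {"rx":0,"ry":0,"rz":0.012,"x":-0.015,"y":0.185,"z":-0.002,"fingers":0},
  {"rx":0,"ry":0,"rz":0.014,"x":-0.018,"y":0.22,"z":-0.002,"fingers":0},
  {"rx":0,"ry":0,"rz":0.016,"x":-0.02,"y":0.25,"z":-0.002,"fingers":0},
  {"rx":0,"ry":0,"rz":0.017,"x":-0.022,"y":0.272,"z":-0.002,"fingers":0},
  {"rx":0,"ry":0,"rz":0.018,"x":-0.023,"y":0.284,"z":-0.002,"fingers":0},
  {"rx":0,"ry":0,"rz":0.018,"x":-0.023,"y":0.289,"z":-0.002,"fingers":0},
])

```text
time: 13.28
ee_pos: [0.5461, 0.2222, 0.2504]
eef_rot: [-0.055, 0.998, -0.0, -0.0]
ft_force: [-0.3, 0.1, -2.4]
width: 0.0155
```

Emit:
drive_tool([
  {"rx":0,"ry":0,"rz":0,"x":0,"y":0,"z":0,"fingers":0},
  {"rx":0,"ry":0,"rz":0,"x":0,"y":0,"z":0,"fingers":0},
  {"rx":0,"ry":0,"rz":0,"x":0,"y":0,"z":0,"fingers":0},
  {"rx":0,"ry":0,"rz":0,"x":0,"y":0,"z":0,"fingers":0},
])

```text
time: 13.78
ee_pos: [0.5467, 0.221, 0.2506]
eef_rot: [-0.055, 0.999, 0.0, 0.0]
ft_force: [-0.3, 0.4, -2.3]
width: 0.0153
```

```bash
python3 - <<'E'
from h import *
d=viewer.camera("side"); crop(d,"pics/s8.png",140,130,290,280,5)
P=cloud(d)
for l in ("amber_ring_mid","bar_mid"):
  for q in nets.regions_of(l,"side"):
    p=P[q["region"]];p=p[~np.isnan(p[:,0])];p=p[p[:,2]>.13]
    if len(p)>20: print(l,len(p),p.mean(0),np.percentile(p,[2,98],axis=0))
d=viewer.camera("top"); crop(d,"pics/t8.png",130,70,280,220,5)
move([.5466,.2214,.0856],96.3)
E
```

```text
amber_ring_mid 443 [0.59988966 0.25327564 0.18679055] [[0.58391779 0.2059458  0.15388977]
 [0.61644723 0.26226185 0.21519   ]]
bar_mid 362 [0.52341363 0.22259037 0.20091175] [[0.42767171 0.20934954 0.19557251]
 [0.6612562  0.23946583 0.20433733]]
shift [-0.00e+00  1.00e-04  1.14e-01] rot [0. 0. 0.]
```

View pics/s8.png

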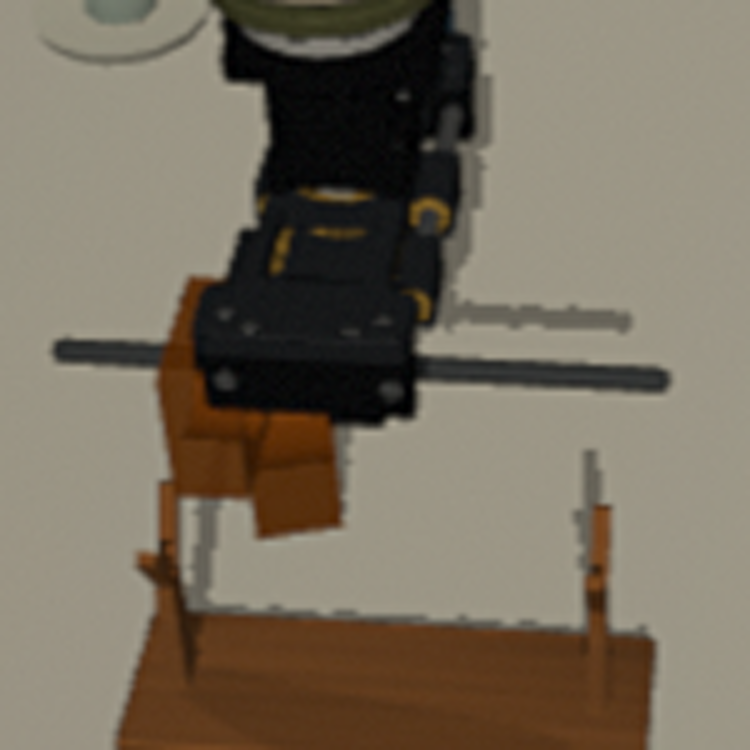

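View pics/t8.png

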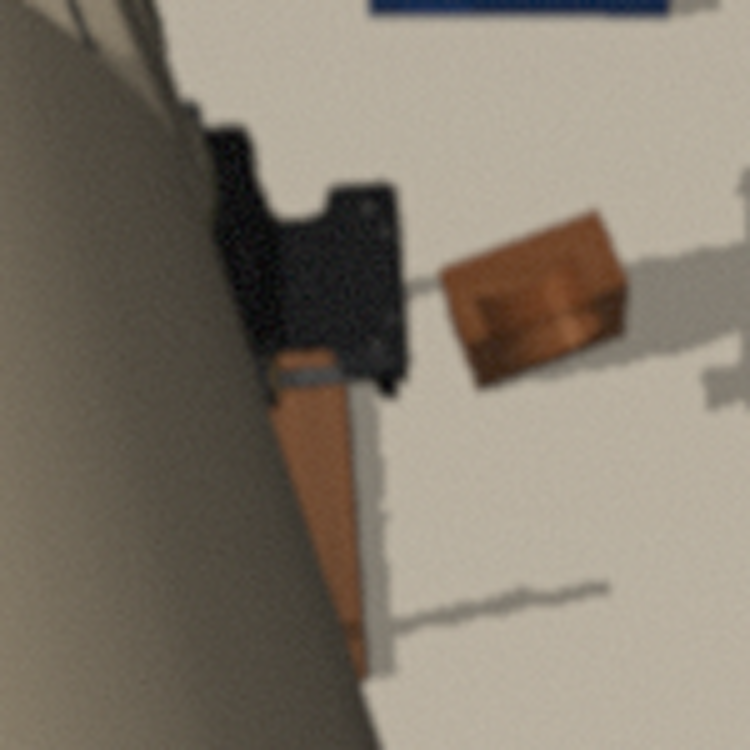

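The ring hangs about 54 mm out from the bar's middle (side 205,390), between sleeve and fork. Lower.

Emit:
drive_tool([
  {"rx":0,"ry":0,"rz":0,"x":0,"y":0,"z":0.008,"fingers":0},
  {"rx":0,"ry":0,"rz":0,"x":0,"y":0,"z":0.02,"fingers":0},
  {"rx":0,"ry":0,"rz":0,"x":0,"y":0,"z":0.035,"fingers":0},
  {"rx":0,"ry":0,"rz":0,"x":0,"y":0,"z":0.052,"fingers":0},
  {"rx":0,"ry":0,"rz":0,"x":0,"y":0,"z":0.07,"fingers":0},
  {"rx":0,"ry":0,"rz":0,"x":0,"y":0,"z":0.085,"fingers":0},
  {"rx":0,"ry":0,"rz":0,"x":0,"y":0,"z":0.097,"fingers":0},
  {"rx":0,"ry":0,"rz":0,"x":0,"y":0,"z":0.106,"fingers":0},
  {"rx":0,"ry":0,"rz":0,"x":0,"y":0,"z":0.111,"fingers":0},
  {"rx":0,"ry":0,"rz":0,"x":0,"y":0,"z":0.114,"fingers":0},
  {"rx":0,"ry":0,"rz":0,"x":0,"y":0,"z":0.114,"fingers":0},
  {"rx":0,"ry":0,"rz":0,"x":0,"y":0,"z":0.114,"fingers":0},
])

```text
time: 15.48
ee_pos: [0.5467, 0.2216, 0.1369]
eef_rot: [-0.055, 0.998, 0.0, 0.0]
ft_force: [0.8, 0.1, -1.9]
width: 0.0154
```

```bash
python3 - <<'E'
from h import *
d=viewer.camera("side"); crop(d,"pics/s9.png",140,160,290,300,5)
move([.5466,.2214,.0856],96.3); print(monitor.read_state()["ft_force"],monitor.read_state()["torque"])
E
```

```text
shift [ 0.0001 -0.0002  0.0003] rot [0.0001 0.0001 0.    ]
[ 0.02850271  0.15659517 -1.63148592] [0.13077173 0.0151572  0.02530524]
```

View pics/s9.png

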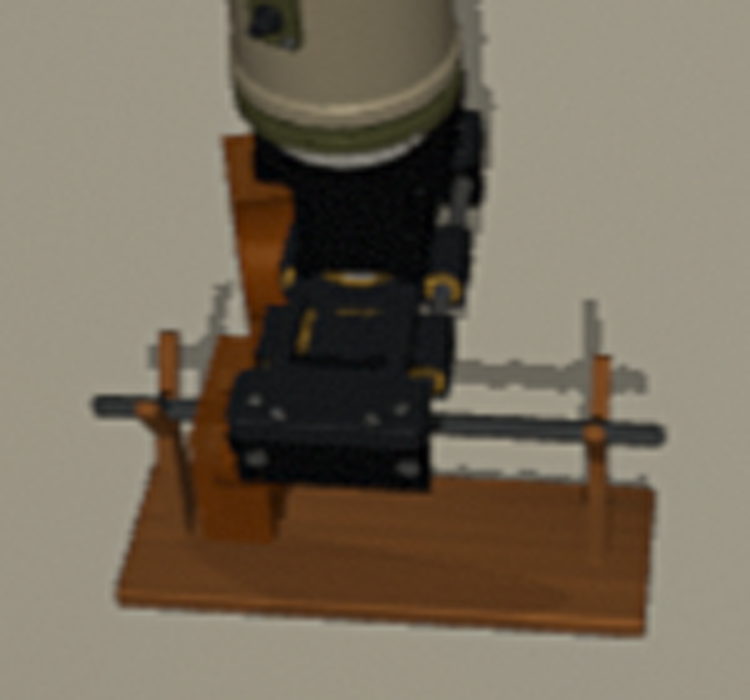

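The bar is in both forks at (165,405) and (597,433), with the ring between. I'll settle by 0.5 mm and release.

Emit:
drive_tool([
  {"rx":0,"ry":0,"rz":0,"x":0,"y":0,"z":0.0005,"fingers":0},
  {"rx":0,"ry":0,"rz":0,"x":0,"y":0,"z":0.0005,"fingers":0},
  {"rx":0,"ry":0,"rz":0,"x":0,"y":0,"z":0.0005,"fingers":0.25},
  {"rx":0,"ry":0,"rz":0,"x":0,"y":0,"z":0.0005,"fingers":0.4},
  {"rx":0,"ry":0,"rz":0,"x":0,"y":0,"z":0.0005,"fingers":0.7},
  {"rx":0,"ry":0,"rz":0,"x":0,"y":0,"z":0.0005,"fingers":0.8},
  {"rx":0,"ry":0,"rz":0,"x":0,"y":0,"z":0.0005,"fingers":0.8},
  {"rx":0,"ry":0,"rz":0,"x":0,"y":0,"z":0.0005,"fingers":0.8},
])

```text
time: 16.52
ee_pos: [0.5466, 0.2214, 0.1361]
eef_rot: [-0.055, 0.998, 0.0, 0.0]
ft_force: [-0.8, -0.8, -0.5]
width: 0.0635
```

Emit:
drive_tool([
  {"rx":0,"ry":0,"rz":0,"x":0,"y":0,"z":-0.01,"fingers":0.8},
  {"rx":0,"ry":0,"rz":0,"x":0,"y":0,"z":-0.03,"fingers":0.8},
  {"rx":0,"ry":0,"rz":0,"x":0,"y":0,"z":-0.06,"fingers":0.8},
  {"rx":0,"ry":0,"rz":0,"x":0,"y":0,"z":-0.1,"fingers":0.8},
  {"rx":0,"ry":0,"rz":0,"x":0,"y":0,"z":-0.15,"fingers":0.8},
  {"rx":0,"ry":0,"rz":0,"x":0.06,"y":0,"z":-0.15,"fingers":0.8},
  {"rx":0,"ry":0,"rz":0,"x":0.12,"y":0,"z":-0.15,"fingers":0.8},
  {"rx":0,"ry":0,"rz":0,"x":0.12,"y":-0.06,"z":-0.15,"fingers":0.8},
  {"rx":0,"ry":0,"rz":0,"x":0.12,"y":-0.12,"z":-0.15,"fingers":0.8},
  {"rx":0,"ry":0,"rz":0,"x":0.12,"y":-0.18,"z":-0.15,"fingers":0.8},
  {"rx":0,"ry":0,"rz":0,"x":0.12,"y":-0.22,"z":-0.15,"fingers":0.8},
  {"rx":0,"ry":0,"rz":0,"x":0.12,"y":-0.22,"z":-0.15,"fingers":0.8},
])

```text
time: 18.02
ee_pos: [0.4515, -0.0136, 0.287]
eef_rot: [-0.052, 0.999, 0.0, 0.001]
ft_force: [0.2, -0.4, 0.6]
width: 0.0695
```

```bash
python3 - <<'E'
from h import *
d=viewer.camera("side"); crop(d,"pics/s10.png",140,160,290,300,5)
P=cloud(d)
for l in ("amber_ring_mid","bar_mid","blue_ring_mid"):
  for q in nets.regions_of(l,"side"):
    p=P[q["region"]];p=p[~np.isnan(p[:,0])]
    if len(p)>20: print(l,len(p),p.mean(0),np.percentile(p,[2,98],axis=0).round(3).tolist())
d=viewer.camera("top"); crop(d,"pics/t10.png",130,80,280,220,5)
print(monitor.read_state()["time"])
E
```

```text
amber_ring_mid 744 [0.5988636  0.24046987 0.08013126] [[0.584, 0.199, 0.036], [0.618, 0.263, 0.102]]
amber_ring_mid 878 [0.62150977 0.1076233  0.06703584] [[0.595, 0.048, 0.002], [0.659, 0.136, 0.089]]
bar_mid 440 [ 0.28316802 -0.30262314  0.01330071] [[0.161, -0.401, 0.002], [0.398, -0.211, 0.021]]
bar_mid 556 [0.53844899 0.21736601 0.07961933] [[0.43, 0.129, -0.002], [0.661, 0.24, 0.094]]
bar_mid 278 [0.42404243 0.39248919 0.00749344] [[0.419, 0.319, -0.001], [0.429, 0.468, 0.012]]
blue_ring_mid 395 [ 0.65497911 -0.26520483  0.03754651] [[0.641, -0.39, -0.0], [0.701, -0.237, 0.063]]
18.275
```

View pics/s10.png

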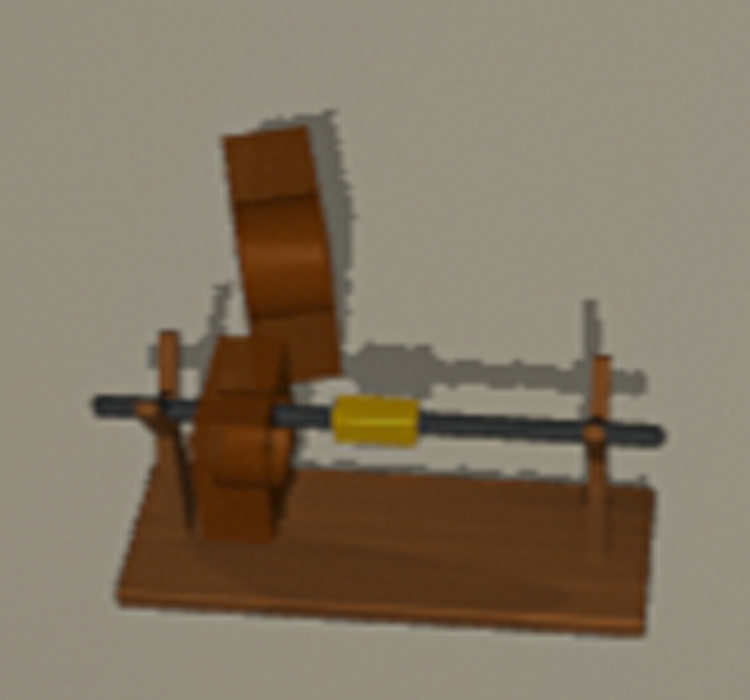

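View pics/t10.png

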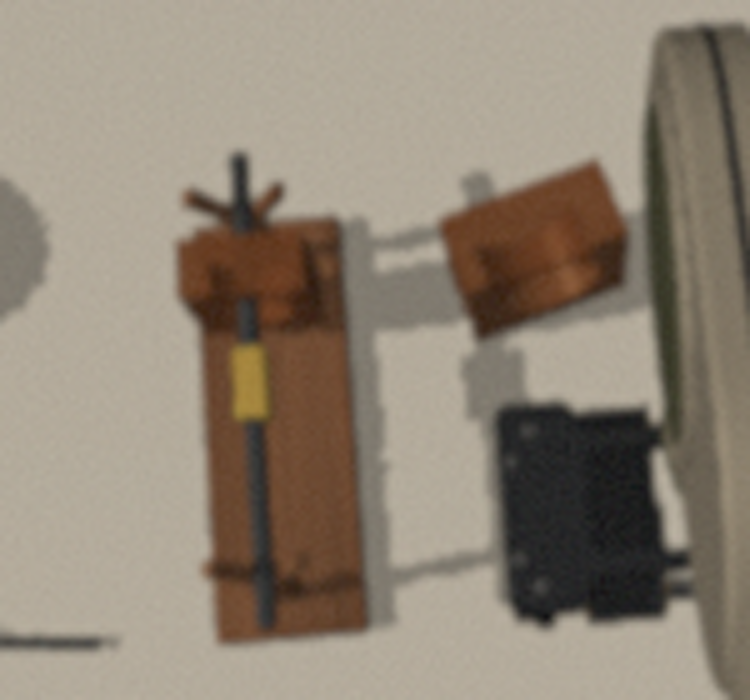

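The bar lies level in both forks (side 165,405 and 597,433). The ring hangs on it between the fork and the sleeve (240,440), and the blue ring hasn't moved. I'll hold still briefly to confirm the arm has settled, then hand in.

Emit:
drive_tool([
  {"rx":0,"ry":0,"rz":0,"x":0,"y":0,"z":0,"fingers":0.8},
  {"rx":0,"ry":0,"rz":0,"x":0,"y":0,"z":0,"fingers":0.8},
  {"rx":0,"ry":0,"rz":0,"x":0,"y":0,"z":0,"fingers":0.8},
  {"rx":0,"ry":0,"rz":0,"x":0,"y":0,"z":0,"fingers":0.8},
])

```text
time: 18.77
ee_pos: [0.4515, -0.0104, 0.2861]
eef_rot: [-0.055, 0.998, 0.0, -0.0]
ft_force: [-1.3, 0.2, 0.7]
width: 0.0697
```

```bash
python3 - <<'E'
from h import *
print(workorder.close_job())
E
```

```text
the job is handed in; nothing more can be done
None
```

The amber ring now hangs on the bar, and the bar lies back in both forks of the stand. I handed the job in at about 18.8 s.

I gripped the middle-sized bar by its sleeve and put its far end through the smaller amber ring. I lifted the ring with no sign of the fingers touching it, laid the bar back, let go and moved the arm clear.

- **Bar and ring:** The last pictures from both cameras show the bar level in both forks. The ring's centre is about 53 mm from the bar's middle, between sleeve and fork.
- **Other things:** The blue ring, the large amber ring and the other two bars measured where they started. The robot was touching nothing.
- **Forces:** The wrist force read at most about 3 N at the end of each move.
- **Problems:** The first move call was refused because its rows left out the zero turns, and nothing moved. No check failed or disagreed beyond the calibration error.

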